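# Park the spring gate and push the profile offcut down the chute

## Robot

A 6-joint arm with a two-finger parallel gripper is mounted at the origin on the work surface. World frame = base frame: x ahead of the robot, y to its left, z up, the work surface at z = 0. Lengths are in mm, angles in rad, forces in N, time in s.
With the tool pointing down it reaches from about 400 to 825 mm from the base axis. Payload 7 kg.
Tool frame: the origin (TCP) lies at the very end of the fingers, on their centre line; the grasp point (between the pads) lies 19 mm behind it; x points along the fingers, y is the direction in which the jaws open and shut, and the axes are right-handed (so a half turn about x gives the same grasp; the last joint's range is limited). The gripper opens to 85 mm and grips with 20 to 120 N. Pads are 22 mm wide; open, the fingers measure 114 mm over their backs; the gripper's body (76 mm by 85 mm) begins 54 mm behind the grasp point. The pads swing forward as they close: fully open they stand 13 mm farther back than shut.
Start: joints at [1.554, 0.359, 0.012, 0, -1.224, -0.288], TCP at [202.578, 643.861, 195.702] pointing down, gripper open.
Joint ranges: [-3.07, 3.07], [-1.43, 2.12], [-1.02, 1.25], [-3.03, 1.67], [-3.05, -0], [-3.03, 3.03]. Speed limits (rad/s): [2.39, 2.39, 3.01, 3.14, 3.14, 3.14].

## Interface

Orientations are given as a unit quaternion [x, y, z, w].
In Python, from rig import arm gives the robot as it stands.
- The arm moves only by the tool arm_command, never from a script. Its arguments are lists of equal length, an entry for each row: "translation": the shift along the tool's x, y, z normalised to -1 to 1, where 1 is 0.4 m, a list of three; "delta_rot": the turn, a rotation vector about the tool's x, y, z normalised to -1 to 1, where 1 is 90 degrees, a list of three. In form: {"translation": [[x, y, z], ...], "delta_rot": [[wx, wy, wz], ...]}. A call has 1 to 5 rows; each row is the pose to reach, as a shift and turn from the pose commanded when the call began, along the tool's axes at that moment; what a row does not reach only later rows make up. A row lasts 1/8 s, in which the tool goes at most 62.5 mm and 10.7 degrees, less where a joint would pass 70% of its speed; a pose out of reach is approached as far as the arm can. A call with a number of a shift or a turn outside -1 to 1 is refused whole. A call with a gripper value outside its range is refused whole. "jaw" is the gripper command: -1 is fully open, 1 is shut, values between are in proportion, set as the call begins (left out, the last holds). The fingers move at their own pace and stop on an object; the grip force is fixed at half the most. Time passes only in rows, so rows that repeat a pose let the fingers close. It gives the time, the measured TCP pose, the force and the opening at its end, in the units of the state.
- arm.read_state(): the state, without advancing time (a new reading comes with each control period).
- arm.camera(name): name is "scene" or "top" or "wrist"; returns a dict with "image" (400x640x3 uint8, red, green, blue), "depth" (400x640 float32, mm along the optical axis (not along the pixel's ray), 0 where there is no reading), "intrinsics" (3x3 intrinsics, pixels), "cam_to_world" (4x4, takes a point from camera to world coordinates). Camera axes: x right, y down, z forward; pixel columns grow to the right and rows downward; lengths in mm; the calibration is good to about 2 mm. A picture is of the moment at which its call begins.
- arm.job_done(): hands the job in, once; it reports no verdict.
The state is a dict: "t": time; "joints": joint angles; "joint_velocities": joint speeds; "effort": joint torques, N m; "eef_pos": TCP position; "eef_rot": TCP orientation; "force": force on the tool from outside, world axes, zero at the start; "moment": the same for the moment, N m; "grip_width": opening from 0.0 (shut) to 1.0 (fully open).
Only numpy, scipy, OpenCV 4.12 (cv2) and the standard library are available. Lean on these libraries where they do the work, as an engineer would, in place of code of your own. Each camera call takes 0.05 s, during which the arm holds its last target. There are 200 camera calls.

## Task

Open the spring gate at the end of the raised ledge: pull its black handle up, turn it anticlockwise to its stop and let it sink into its rest notch, so that it stays open when released. Then push the profile offcut along the ledge, without lifting it, so that it drops over the end into the steel chute and stays there. Leave the gate parked and the things lying around undisturbed.

Things in the scene. Friction and masses are not known exactly. Their poses are not given: they have to be found in the camera images.
- station: Fixed station of aluminium profile with ledge, chute and gate. Origin on the table straight below the middle of the ledge's drop-off edge; x = level push direction, y to its left, z up. Dark ledge deck: top 180 mm above the table, x = -250 mm to the edge at 0, 110 mm wide; guide strips 12 mm high (x = -200 to 0) leave a lane 84 mm wide centred on y = 0.
- chute_tray (a point): Middle of the floor of the chute's tray, 12 mm above the table, at x = 220 mm in the station's frame (same axes). From 125 mm height at the ledge's edge a slippery steel slide falls at 45 degrees to this flat tray, which ends at a wall at station x = 325 mm. 104 mm wide inside; side walls 65 mm high at the tray, everywhere lower than the ledge.
- offcut_center (a point): Centre of the loose offcut of 40 x 40 mm grooved aluminium profile, 120 mm long (its x axis, roughly along the lane at the start), 40 mm high, about 0.2 kg; it lies flat in the lane on the ledge.
- gate_handle (a point): Centre of the gate's black wing handle: upright bar 14 mm thick (point x), 50 long (point y), 36 high, free on both sides. On the gate's vertical axis at station x = 20, y = 85 mm; 222 mm above the table when down; rises and turns with the gate. The stop arm (14 x 14 mm steel bar, top 18 mm below this point) reaches 105 mm from the axis along point -y: across the lane when closed.
- gate_lift (a joint): How far the gate is pulled up along its vertical axis: 0 = down (spring-held, locked against turning), up to 0.032 m. Spring and weight pull down with about 5 N at 0, 8 N at full lift. Above 0.021 m it is free to turn. In the rest notch it stands at 0.014 m and stays; let go between the closed place and the notch, it rests on the collar's top at 0.021 m.
- gate_turn (a joint): Turn of the gate about its vertical axis, anticlockwise seen from above: 0 = arm across the lane (closed), 1.31 rad = in line with the rest notch (it may sit anywhere from 1.15 to 1.36), 1.36 = end stop. At the end stop it can sink into the notch.
- pendant: Bystander: white robot teach pendant, 150 x 220 x 35 mm, lying on the table; origin under its centre.
- dial_stand: Bystander: dial gauge on a grey magnetic foot 50 x 60 x 55 mm, 185 mm high; origin under its centre.
- spray_can: Bystander: white can, 60 mm diameter, 170 mm high; origin under its centre.
- screwdriver: Bystander: screwdriver lying on the table; origin under its middle.
There are look-alikes about, which are no part of the job. There is more than one size of the part that bears offcut_center; the job needs the smallest.

How it is judged (in metres and radians):
On the way, in this order (a step that is already met when the one before it is completed fails the run):
1. the gate is parked in its rest notch, let go, with the offcut still on the ledge (value of joint gate_turn above 1.1 rad and value of joint gate_lift between 0.009 and 0.018 m and contact force between the fingers and anything else below 0.5 N and z of offcut_center in the frame of station above 0.19 m), for 0.2 s.
2. the offcut has dropped off the ledge into the chute (x of offcut_center in the frame of station above 0.03 m and z of offcut_center in the frame of station below 0.13 m and y of offcut_center in the frame of station between -0.052 and 0.052 m), for 0.2 s.
At the end, for the whole second after the job is handed in: The gate stands in its rest notch (turned at least 1.1 rad, lift between 9 and 18 mm) and the offcut lies still between the chute's walls, on its slide or in its tray: its centre past the ledge's edge by 30 mm or more, before the end wall, and below 130 mm height (all of step 2 and value of joint gate_turn above 1.1 rad and value of joint gate_lift between 0.009 and 0.018 m and x of offcut_center in the frame of station below 0.325 m and linear speed of offcut below 0.03 m/s); the robot touches nothing.
It fails at once if the offcut is lifted off the ledge (its centre more than 50 mm above where it lay) (z of offcut_center in the frame of station above 0.25 m).
It fails at once if a bystander is moved by more than 30 mm (distance of any of pendant, dial_stand, spray_can, screwdriver from where it was at the start of the episode above 0.03 m).
It also fails if it takes over 53 s, if anything falls off the work surface, if the arm or the gripper's body presses on something with over 40 N, if the wrist force passes 120 N, or if a joint passes its speed limit or range.

## Working session

There is one attempt and no reset: what is moved stays moved. The work goes in short steps, Python scripts to look and compute and a tool call to move; the robot and the scene stay as the last step left them, time stands still between calls to the robot, and variables do not carry over. Pictures are saved under pics/ and viewed, about 8 in all and at most 12, crops included, and the job is handed in when it is done.

Besides the shell and the picture viewer there is one more tool, called after "Call:" as name(argument=value, ...) on one line, values as JSON. arm_command: Moves the arm, as the interface text tells. Scaled input: -1 to 1 covers 0.4 m each way for a shift and 90 degrees each way for a turn. Its arguments: {"type":"object","properties":{"translation":{"type":"array"},"delta_rot":{"type":"array"},"jaw":{"type":"number"}},"required":["translation","delta_rot"]}

```bash
ls; mkdir -p pics; python3 - <<'E'
from rig import arm
import cv2,numpy as np
s=arm.read_state();print({k:np.round(v,3).tolist() for k,v in s.items()})
for n in("scene","top"):
    c=arm.camera(n);np.savez("pics/%s0.npz"%n,**c);cv2.imwrite("pics/%s0.png"%n,c["image"][:,:,::-1]);print(n,c["intrinsics"].tolist(),c["cam_to_world"].round(3).tolist())
E
```

```text
pics
{'t': 0.0, 'joints': [1.554, 0.359, 0.011, -0.0, -1.224, -0.288], 'joint_velocities': [-0.001, 0.001, -0.0, -0.0, -0.001, -0.0], 'effort': [0.001, -58.332, 29.342, 6.937, -0.006, 0.0], 'eef_pos': [202.425, 643.355, 194.787], 'eef_rot': [-0.699, 0.108, 0.699, 0.107], 'force': [0.735, -0.394, 0.421], 'moment': [0.061, -0.05, 0.011], 'grip_width': 1.0}
scene [[391.5268096523272, 0.0, 313.971838971099], [0.0, 391.5268096523272, 204.90948732239963], [0.0, 0.0, 1.0]] [[-0.753, 0.522, -0.4, 995.113], [0.658, 0.596, -0.46, 611.725], [-0.002, -0.609, -0.793, 983.13], [0.0, 0.0, 0.0, 1.0]]
top [[389.69447884178913, 0.0, 318.82676659234596], [0.0, 389.69447884178913, 203.18804994604582], [0.0, 0.0, 1.0]] [[0.023, -0.996, 0.091, 459.813], [-1.0, -0.021, 0.024, 90.681], [-0.022, -0.091, -0.996, 1189.237], [0.0, 0.0, 0.0, 1.0]]
```

View pics/top0.png

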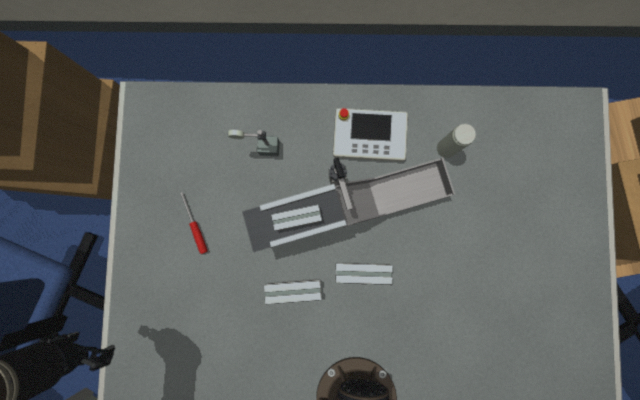

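View pics/scene0.png

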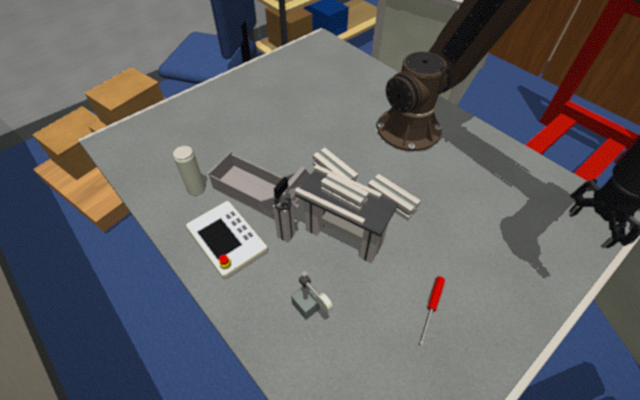

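```bash
cat > h.py <<'E'
import numpy as np,cv2
def cloud(c):
    K=c["intrinsics"];d=c["depth"];v,u=np.mgrid[:400,:640]
    p=np.stack([(u-K[0,2])/K[0,0]*d,(v-K[1,2])/K[1,1]*d,d],-1)
    T=c["cam_to_world"];return p@T[:3,:3].T+T[:3,3]
E
python3 - <<'E'
from h import *
for n in("top","scene"):
    c=np.load("pics/%s0.npz"%n);P=cloud(c);I=c["image"].astype(int);g=I.sum(2)/3;z=P[...,2]
    roi=np.zeros(z.shape,bool)
    if n=="top": roi[150:260,235:460]=1
    else: roi[140:260,200:430]=1
    roi&=c["depth"]>0
    def rect(m,name):
        k,l,s,_=cv2.connectedComponentsWithStats((m&roi).astype(np.uint8))
        for i in range(1,k):
            if s[i,4]<25: continue
            q=P[l==i]; r=cv2.minAreaRect(q[:,:2].astype(np.float32))
            print(n,name,s[i,4],"px",s[i,:4],"rect",np.round(r[0],1),np.round(r[1],1),round(r[2],1),"mean",q.mean(0).round(1))
    rect((z>170)&(z<187)&(g<90),"deck")
    rect((z>186)&(z<199)&(g>150),"strip")
    rect((z>212)&(z<228)&(g>120),"offcut")
    rect((z>228)&(z<250),"handle")
    rect((z>195)&(z<212)&(g>70),"arm")
E
python3 - <<'E'
import cv2
a=cv2.imread("pics/top0.png")[140:270,230:470]
cv2.imwrite("pics/top0c.png",cv2.resize(a,None,fx=3.3,fy=3.3,interpolation=cv2.INTER_CUBIC))
E
```

```text
top deck 2253 px [243 190 101  62] rect [511.8 179.6] [107.6 248. ] 17.3 mean [510.4 190.4 180. ]
top strip 360 px [260 185  75  25] rect [566.1 171.1] [ 12.7 198.2] 17.5 mean [566.  171.1 192.1]
top strip 363 px [270 221  76  25] rect [473.5 141.6] [ 11.9 198.3] 17.6 mean [473.4 142.  192.1]
top offcut 727 px [271 205  50  25] rect [511.8 170.5] [ 39.7 119. ] 13.3 mean [511.8 170.1 219.1]
top handle 120 px [333 158  11  20] rect [636.   68.1] [49.7 14. ] 18.0 mean [635.5  68.3 239.4]
top arm 182 px [338 178  14  32] rect [575.1  48.7] [80.3 14.1] 17.6 mean [575.1  48.9 203.8]
scene deck 1748 px [295 170 103  66] rect [514.2 182.6] [112.8 252.7] 18.5 mean [513.6 210.7 179. ]
scene deck 95 px [273 195  18  12] rect [641.9  78.4] [27.7 39.5] 77.5 mean [642.3  79.7 179.3]
scene strip 242 px [314 164  67  32] rect [473.9 144.2] [ 16.8 198.6] 17.8 mean [470.9 151.  191.2]
scene strip 337 px [295 188  70  35] rect [565.3 173.7] [ 17.6 199.6] 18.2 mean [565.3 177.3 191.2]
scene offcut 591 px [321 172  47  31] rect [512.4 172.2] [ 43.2 121.8] 12.7 mean [512.6 175.2 218.3]
scene handle 122 px [273 176  15  17] rect [637.5  71.3] [50.5 15.2] 18.0 mean [639.4  72.9 236.8]
scene arm 156 px [282 166  23  31] rect [589.4  55.9] [112.6  15.5] 19.0 mean [581.2  55.1 201.9]
scene arm 161 px [321 183  47  23] rect [527.7 182.6] [ 38.8 123. ] 30.1 mean [525.9 183.9 203.2]
```

View pics/top0c.png

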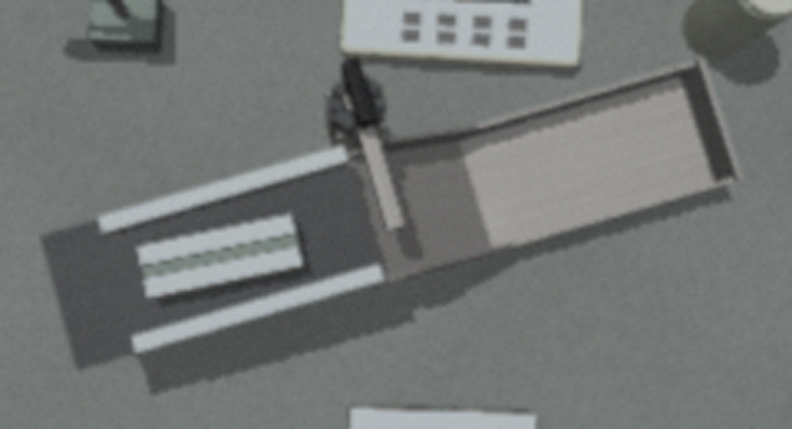

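```bash
cat >> h.py <<'E'
from scipy.spatial.transform import Rotation as R
PSI=np.radians(17.6);O=np.array([550.3,61.5]);ex=np.array([np.sin(PSI),-np.cos(PSI)]);ey=np.array([np.cos(PSI),np.sin(PSI)])
def w(x,y): return O+x*ex+y*ey
def st(p): d=np.array(p)[:2]-O; return np.array([d@ex,d@ey])
def plan(p,ydir):
    "shift in tool axes (normalised) to world p, and turn about tool x to get tool y along ydir or opposite"
    from rig import arm
    s=arm.read_state();M=R.from_quat(s["eef_rot"]).as_matrix();p=np.array(p,float)
    yd=np.array([*ydir,0]);L=M.T@yd;a=np.degrees(np.arctan2(L[2],L[1]));a2=(a+360)%360-180
    print("t",s["t"],"pos",np.round(s["eef_pos"],1),"F",np.round(s["force"],1),"grip",round(s["grip_width"],2),"q",np.round(s["joints"],2))
    print("M",M.round(3).tolist()); print("shift/0.4",(M.T@(p-s["eef_pos"])/400).round(4),"dist",np.linalg.norm(p-s["eef_pos"]).round(),"turn deg",a.round(1),a2.round(1),"norm",(a/90).round(4),(a2/90).round(4))
E
python3 -c "
from h import *
h=w(20,85);print(h,st([512,171]));plan([*h,290],ex)"
```

```text
[637.36860458  68.13762736] [-115.95514494   -3.39769954]
t 0.1 pos [202.5 643.4 194.8] F [-0.3  0.3  0.1] grip 1.0 q [ 1.55  0.36  0.01 -0.   -1.22 -0.29]
M [[-0.0, -0.3, -0.954], [-0.002, -0.954, 0.3], [-1.0, 0.002, -0.0]]
shift/0.4 [-0.2361  1.0458 -1.4689] dist 727.0 turn deg -35.1 144.9 norm -0.3897 1.6103
```

Call:
arm_command(translation=[[-0.06, 0.07, -0.1], [-0.12, 0.14, -0.2], [-0.18, 0.21, -0.3], [-0.24, 0.28, -0.4], [-0.27, 0.36, -0.5]], delta_rot=[[0.11, 0, 0], [0.22, 0, 0], [0.33, 0, 0], [0.44, 0, 0], [0.54, 0, 0]], jaw=-0.2)

```text
t: 0.72
eef_pos: [351.0, 445.4, 304.8]
eef_rot: [-0.592, 0.387, 0.592, 0.387]
force: [1.2, 0.5, -0.1]
grip_width: 0.599
```

```bash
python3 -c "
from h import *
plan([*w(20,85),300],-ex)"
```

```text
t 0.725 pos [351.  445.4 304.8] F [ 1.2  0.5 -0.1] grip 0.6 q [ 1.25  0.13 -0.05  0.   -1.39 -0.84]
M [[0.001, -0.916, -0.401], [0.001, -0.401, 0.916], [-1.0, -0.001, 0.001]]
shift/0.4 [ 0.0115 -0.2775 -1.1511] dist 474.0 turn deg 96.0 -84.0 norm 1.0671 -0.9329
```

Call:
arm_command(translation=[[0, -0.03, -0.12], [0, -0.06, -0.24], [0, -0.09, -0.36], [0, -0.12, -0.48], [0, -0.14, -0.58]], delta_rot=[[0.11, 0, 0], [0.22, 0, 0], [0.33, 0, 0], [0.44, 0, 0], [0.54, 0, 0]])

```text
t: 1.35
eef_pos: [496.1, 255.5, 303.4]
eef_rot: [-0.38, 0.597, 0.38, 0.596]
force: [0.6, -0.3, -0.8]
grip_width: 0.598
```

```bash
python3 -c "
from h import *
plan([*w(20,85),300],-ex)"
```

```text
t 1.35 pos [496.1 255.5 303.4] F [ 0.6 -0.3 -0.8] grip 0.6 q [ 0.83  0.11 -0.07 -0.   -1.39 -1.26]
M [[-0.0, -0.906, 0.423], [-0.0, 0.423, 0.906], [-1.0, 0.0, -0.001]]
shift/0.4 [ 0.0085 -0.5179 -0.2752] dist 235.0 turn deg 47.4 -132.6 norm 0.5266 -1.4734
```

Call:
arm_command(translation=[[0, -0.11, -0.06], [0, -0.22, -0.12], [0, -0.33, -0.18], [0, -0.44, -0.24], [0.008, -0.518, -0.275]], delta_rot=[[0.11, 0, 0], [0.22, 0, 0], [0.33, 0, 0], [0.44, 0, 0], [0.527, 0, 0]])

```text
t: 1.98
eef_pos: [638.7, 68.7, 300.1]
eef_rot: [-0.108, 0.699, 0.108, 0.699]
force: [-0.7, 0.6, 0.3]
grip_width: 0.599
```

```bash
python3 - <<'E'
from h import *
from rig import arm
c=arm.camera("wrist");cv2.imwrite("pics/w1.png",c["image"][:,:,::-1])
P=cloud(c);z=P[...,2];m=(z>232)&(z<246)&(c["depth"]>0)
k,l,s,_=cv2.connectedComponentsWithStats(m.astype(np.uint8))
for i in range(1,k):
    if s[i,4]>100:
        q=P[l==i];print(s[i],cv2.minAreaRect(q[:,:2].astype(np.float32)),q.mean(0))
plan([*w(20,85),211],-ex)
E
```

```text
[ 309  173   18   61 1035] ((638.28173828125, 67.87010955810547), (49.4566650390625, 13.600625991821289), 17.14696502685547) [636.75281445  67.16982641 238.85657004]
t 2.025 pos [640.1  66.5 298.7] F [ 1.7 -0.7 -0. ] grip 0.6 q [ 0.41  0.26  0.11  0.   -1.42 -1.68]
M [[-0.002, -0.294, 0.956], [-0.002, 0.956, 0.294], [-1.0, -0.001, -0.002]]
shift/0.4 [ 0.2192  0.0061 -0.0048] dist 88.0 turn deg -0.5 179.5 norm -0.0055 1.9945
```

View pics/w1.png

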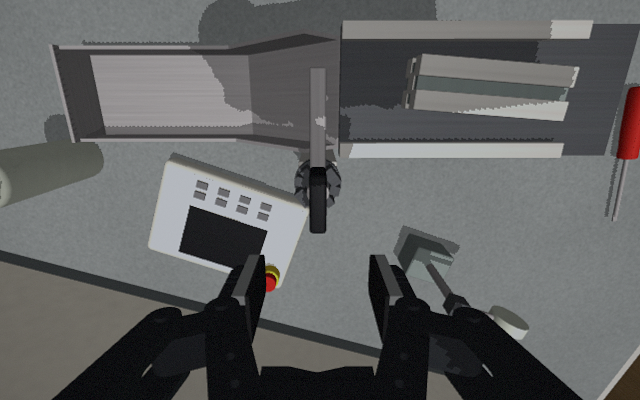

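Call:
arm_command(translation=[[0.06, 0.005, -0.005], [0.12, 0.005, -0.005], [0.17, 0.005, -0.005], [0.21, 0.005, -0.005], [0.219, 0.005, -0.005]], delta_rot=[[0, 0, 0], [0, 0, 0], [-0.005, 0, 0], [-0.005, 0, 0], [-0.005, 0, 0]])

```text
t: 2.65
eef_pos: [634.7, 71.9, 211.6]
eef_rot: [-0.113, 0.699, 0.113, 0.697]
force: [0.4, -0.3, 0.2]
grip_width: 0.599
```

Call:
arm_command(translation=[[0, 0, 0], [0, 0, 0], [0, 0, 0]], delta_rot=[[0, 0, 0], [0, 0, 0], [0, 0, 0]], jaw=0.3)

```text
t: 3.02
eef_pos: [635.6, 72.1, 213.6]
eef_rot: [-0.113, 0.698, 0.113, 0.698]
force: [0.2, 0.2, 0.3]
grip_width: 0.351
```

```bash
python3 -c "
from h import *
plan([637.7,68,211],-ex)"
```

```text
t 3.025 pos [635.6  72.1 213.6] F [0.2 0.2 0.3] grip 0.35 q [ 0.42  0.29 -0.05  0.   -1.23 -1.67]
M [[0.001, -0.315, 0.949], [0.0, 0.949, 0.315], [-1.0, 0.0, 0.001]]
shift/0.4 [ 0.0066 -0.0114  0.0016] dist 5.0 turn deg 0.8 -179.2 norm 0.0084 -1.9916
```

Call:
arm_command(translation=[[0.005, -0.011, 0.002], [0.005, -0.011, 0.002], [0.005, -0.011, 0.002]], delta_rot=[[0.008, 0, 0], [0.008, 0, 0], [0.008, 0, 0]])

```text
t: 3.4
eef_pos: [637.5, 68.0, 210.9]
eef_rot: [-0.108, 0.699, 0.108, 0.699]
force: [0.4, -0.3, -0.3]
grip_width: 0.351
```

```bash
python3 -c "
from h import *
plan([637.7,68,211],-ex)"
```

```text
t 3.4 pos [637.5  68.  210.9] F [ 0.4 -0.3 -0.3] grip 0.35 q [ 0.41  0.29 -0.05  0.   -1.23 -1.67]
M [[-0.0, -0.303, 0.953], [-0.0, 0.953, 0.303], [-1.0, -0.0, -0.0]]
shift/0.4 [-0.0004 -0.      0.0005] dist 0.0 turn deg 0.0 -180.0 norm 0.0003 -1.9997
```

Well aligned; now close.

Call:
arm_command(translation=[[0, 0, 0], [0, 0, 0], [0, 0, 0], [0, 0, 0]], delta_rot=[[0, 0, 0], [0, 0, 0], [0, 0, 0], [0, 0, 0]], jaw=1)

```text
t: 3.9
eef_pos: [637.5, 68.1, 210.9]
eef_rot: [-0.108, 0.699, 0.108, 0.699]
force: [-0.1, 0.5, -0.0]
grip_width: 0.002
```

```bash
python3 -c "
from h import *
plan([637.7,68,238],-ex)"
```

```text
t 3.9 pos [637.5  68.1 210.9] F [-0.1  0.5 -0. ] grip 0.0 q [ 0.41  0.29 -0.05  0.   -1.23 -1.67]
M [[0.0, -0.303, 0.953], [-0.0, 0.953, 0.303], [-1.0, -0.0, 0.0]]
shift/0.4 [-0.0677 -0.0004  0.0005] dist 27.0 turn deg 0.0 -180.0 norm 0.0004 -1.9996
```

```bash
python3 - <<'E'
from h import *
from rig import arm
c=arm.camera("wrist");s=arm.camera("scene")
a=c["image"][:,:,::-1][0:400,150:490];b=cv2.resize(s["image"][110:260,200:330,::-1],None,fx=2.66,fy=2.66)[:400]
cv2.imwrite("pics/w2.png",np.hstack([a[:b.shape[0]],b]))
M=R.from_quat(arm.read_state()["eef_rot"])
np.savez("pics/w2.npz",**c)
T=c["cam_to_world"];print(T.round(3).tolist(),c["intrinsics"].tolist())
p=np.array([[637.5,68,210.9],[637.7,68,240],[637.5,68,230]]);q=(p-T[:3,3])@T[:3,:3]@c["intrinsics"].T;print(q[:,:2]/q[:,2:])
E
```

```text
[[-0.304, 0.904, 0.3, 561.235], [0.953, 0.288, 0.096, 42.352], [0.0, 0.315, -0.949, 388.445], [0.0, 0.0, 0.0, 1.0]] [[317.1134684538234, 0.0, 316.75005223313207], [0.0, 317.1134684538234, 204.23972556910985], [0.0, 0.0, 1.0]]
[[318.71929621 237.75356372]
 [318.95661511 261.11944396]
 [318.93905071 252.05994641]]
```

View pics/w2.png

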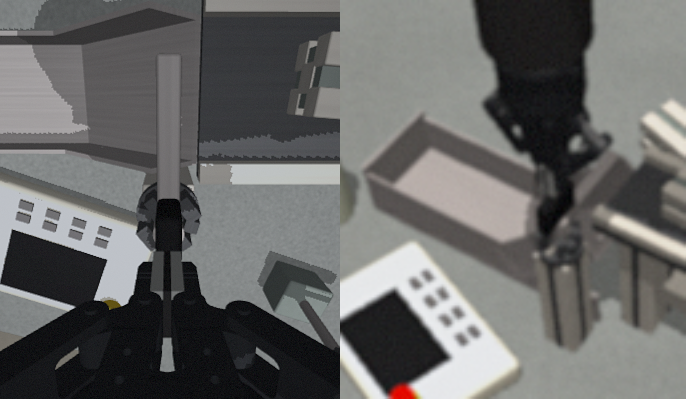

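Call:
arm_command(translation=[[-0.02, 0, 0], [-0.04, 0, 0], [-0.06, 0, 0], [-0.07, 0, 0], [-0.07, 0, 0]], delta_rot=[[0, 0, 0], [0, 0, 0], [0, 0, 0], [0, 0, 0], [0, 0, 0]])

```text
t: 4.62
eef_pos: [637.6, 68.1, 239.4]
eef_rot: [-0.108, 0.698, 0.108, 0.699]
force: [-1.5, -0.1, -0.4]
grip_width: -0.001
```

```bash
python3 - <<'E'
from h import *
from rig import arm
plan([637.7,68,238],-ex)
def look(n):
    c=arm.camera(n);np.savez("pics/%s_l.npz"%n,**c);P=cloud(c);z=P[...,2];s=(P[...,:2]-O)@np.stack([ex,ey],1)
    m=(c["depth"]>0)&(s[...,0]>10)&(s[...,0]<30)&(s[...,1]>-15)&(s[...,1]<35)&(z>150)
    print(n,m.sum(),"arm top z",np.median(z[m]) if m.sum() else None)
look("wrist");look("scene")
E
```

```text
t 4.625 pos [637.6  68.1 239.4] F [-1.5 -0.1 -0.4] grip -0.0 q [ 0.41  0.28 -0.   -0.   -1.29 -1.67]
M [[0.001, -0.303, 0.953], [0.0, 0.953, 0.303], [-1.0, 0.0, 0.001]]
shift/0.4 [ 0.0034 -0.0004  0.0001] dist 1.0 turn deg 0.0 -180.0 norm 0.0004 -1.9996
wrist 1739 arm top z 203.2059500283541
scene 99 arm top z 202.30384107857435
```

```bash
python3 - <<'E'
from h import *
from rig import arm
st_=arm.read_state();M=R.from_quat(st_["eef_rot"]).as_matrix()
c=np.load("pics/wrist_l.npz");P=cloud(c);T=(P-st_["eef_pos"])@M
d=c["depth"]
for v in range(215,345,10):
    print(v,[("%d:%d,%d,%d"%(u,*T[v,u])) if d[v,u]>0 else "%d:-"%u for u in range(299,345,5)])
a=c["image"][180:380,230:410,::-1];cv2.imwrite("pics/w3.png",cv2.resize(a,None,fx=3,fy=3,interpolation=cv2.INTER_CUBIC))
E
```

```text
215 ['299:52,-15,5', '304:58,-11,7', '309:0,-6,-14', '314:-1,-2,-14', '319:-1,0,-14', '324:0,2,-14', '329:1,6,-13', '334:58,12,7', '339:58,16,7', '344:58,20,7']
225 ['299:52,-15,13', '304:51,-11,12', '309:0,-6,-7', '314:0,-3,-8', '319:0,0,-8', '324:0,3,-7', '329:1,6,-7', '334:50,12,12', '339:240,30,89', '344:238,37,89']
235 ['299:205,-24,90', '304:207,-18,90', '309:0,-6,-1', '314:0,-3,-1', '319:0,0,-1', '324:-1,3,-1', '329:1,6,0', '334:240,23,105', '339:239,30,104', '344:237,37,104']
245 ['299:205,-24,104', '304:239,-19,120', '309:0,-6,5', '314:0,-3,5', '319:0,0,5', '324:0,3,5', '329:2,6,6', '334:238,23,120', '339:240,31,121', '344:238,38,120']
255 ['299:240,-27,137', '304:-43,-7,-10', '309:-43,-5,-10', '314:-42,-2,-9', '319:-43,0,-10', '324:-42,2,-10', '329:-44,4,-10', '334:238,24,136', '339:238,31,136', '344:238,38,136']
265 ['299:-45,-9,-6', '304:-54,-6,-10', '309:-53,-4,-10', '314:-53,-2,-10', '319:-53,0,-10', '324:-52,1,-10', '329:-53,4,-10', '334:-46,6,-6', '339:-46,9,-6', '344:-45,11,-6']
275 ['299:-54,-9,-6', '304:-61,-6,-10', '309:-62,-4,-11', '314:-61,-2,-10', '319:-61,0,-1
[... 439 characters left out ...]
 ['299:-82,-7,-11', '304:-83,-5,-11', '309:-83,-4,-11', '314:-73,-2,-4', '319:-72,0,-3', '324:-83,1,-11', '329:-83,2,-11', '334:-83,4,-11', '339:-84,6,-12', '344:-83,8,-11']
315 ['299:-88,-7,-11', '304:-87,-5,-10', '309:-87,-4,-10', '314:-73,-2,0', '319:-72,0,1', '324:-87,1,-10', '329:-88,2,-11', '334:-88,4,-11', '339:-89,6,-11', '344:-88,7,-11']
325 ['299:-92,-7,-10', '304:-93,-5,-11', '309:-84,-4,-3', '314:-72,-2,6', '319:-73,0,5', '324:-83,1,-2', '329:-94,2,-12', '334:-93,4,-11', '339:-93,5,-10', '344:-94,7,-11']
335 ['299:-104,-6,-16', '304:-101,-5,-13', '309:-84,-4,0', '314:-72,-2,10', '319:-73,0,10', '324:-84,1,0', '329:-100,2,-12', '334:-103,3,-15', '339:-102,5,-15', '344:-104,6,-16']
```

View pics/w3.png

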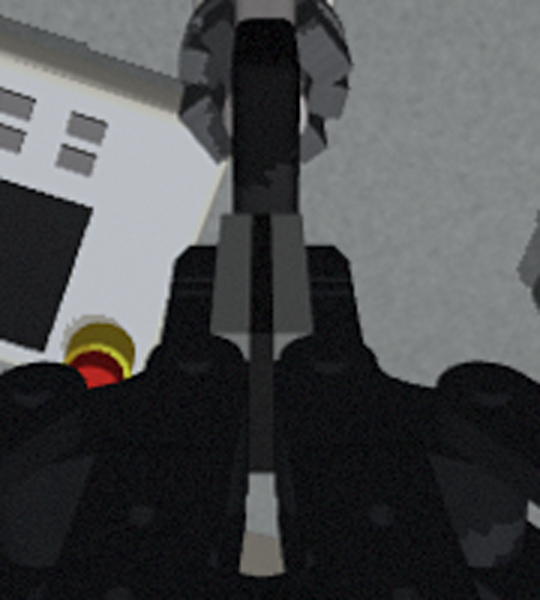

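```bash
python3 - <<'E'
from h import *
c=np.load("pics/scene_l.npz");P=cloud(c);d=c["depth"]
D=np.hypot(P[...,0]-637.6,P[...,1]-68)
m=(d>0)&(D<40)&(P[...,2]>205)
print(np.histogram(P[m][:,2],bins=range(205,345,5)))
m2=m&(P[...,2]>243)&(P[...,2]<320);q=P[m2];q=q[q[:,2].argsort()][:15];print(q.round())
E
```

```text
(array([15, 21, 19, 20, 19, 22, 72, 20,  0,  0,  0,  0,  0,  0,  5, 10, 24,
       15, 18, 12, 16, 10, 21, 31, 58, 36, 32]), array([205, 210, 215, 220, 225, 230, 235, 240, 245, 250, 255, 260, 265,
       270, 275, 280, 285, 290, 295, 300, 305, 310, 315, 320, 325, 330,
       335, 340]))
[[658.  77. 243.]
 [648.  65. 277.]
 [643.  78. 277.]
 [648.  69. 278.]
 [646.  75. 278.]
 [647.  72. 279.]
 [642.  78. 280.]
 [646.  79. 280.]
 [640.  79. 280.]
 [635.  80. 281.]
 [644.  77. 281.]
 [648.  70. 281.]
 [646.  76. 282.]
 [641.  76. 282.]
 [647.  72. 283.]]
```

Both cameras agree that the fingertips are about 41 mm behind the reported TCP, so the first grip closed above the handle. I'll correct for that offset.

Call:
arm_command(translation=[[0, 0, 0], [0, 0, 0], [0, 0, 0], [0, 0, 0]], delta_rot=[[0, 0, 0], [0, 0, 0], [0, 0, 0], [0, 0, 0]], jaw=-0.1)

```text
t: 5.22
eef_pos: [637.5, 68.1, 238.9]
eef_rot: [-0.108, 0.699, 0.108, 0.699]
force: [0.2, 0.7, 0.1]
grip_width: 0.551
```

Call:
arm_command(translation=[[0.03, 0, 0], [0.06, 0, 0], [0.09, 0, 0], [0.12, 0, 0], [0.145, 0, 0]], delta_rot=[[0, 0, 0], [0, 0, 0], [0, 0, 0], [0, 0, 0], [0, 0, 0]])

```text
t: 5.85
eef_pos: [637.3, 68.0, 179.8]
eef_rot: [-0.108, 0.699, 0.108, 0.698]
force: [-1.0, -0.3, -0.1]
grip_width: 0.548
```

Call:
arm_command(translation=[[0, 0, 0], [0, 0, 0], [0, 0, 0], [0, 0, 0], [0, 0, 0]], delta_rot=[[0, 0, 0], [0, 0, 0], [0, 0, 0], [0, 0, 0], [0, 0, 0]], jaw=1)

```text
t: 6.48
eef_pos: [637.5, 68.8, 181.4]
eef_rot: [-0.108, 0.698, 0.109, 0.699]
force: [-1.9, 4.4, 2.0]
grip_width: 0.151
```

```bash
python3 -c "
from h import *
plan([637.7,68,211],-ex)"
```

```text
t 6.475 pos [637.5  68.8 181.4] F [-1.9  4.4  2. ] grip 0.15 q [ 0.41  0.31 -0.09 -0.   -1.17 -1.67]
M [[0.001, -0.303, 0.953], [0.001, 0.953, 0.303], [-1.0, 0.001, 0.001]]
shift/0.4 [-0.0741 -0.0021 -0.0001] dist 30.0 turn deg 0.1 -179.9 norm 0.0006 -1.9994
```

Call:
arm_command(translation=[[-0.02, 0.002, 0], [-0.04, 0.002, 0], [-0.06, 0.002, 0], [-0.068, 0.002, 0], [-0.068, 0.002, 0]], delta_rot=[[0, 0, 0], [0, 0, 0], [0, 0, 0], [0, 0, 0], [0, 0, 0]])

```text
t: 7.1
eef_pos: [637.4, 68.9, 208.2]
eef_rot: [-0.108, 0.699, 0.108, 0.699]
force: [2.2, 1.2, -7.7]
grip_width: 0.149
```

```bash
cat >> h.py <<'E'
def arms(n):
    from rig import arm
    c=arm.camera(n);P=cloud(c);z=P[...,2];s=(P[...,:2]-O)@np.stack([ex,ey],1)
    m=(c["depth"]>0)&(s[...,0]>10)&(s[...,0]<30)&(s[...,1]>-15)&(s[...,1]<35)&(z>190)
    print(n,m.sum(),"arm top z",np.median(z[m]) if m.sum() else None)
E
python3 -c "
from h import *
plan([637.7,68,211],-ex);arms('wrist')"
```

```text
t 7.1 pos [637.4  68.9 208.2] F [ 2.2  1.2 -7.7] grip 0.15 q [ 0.41  0.3  -0.05 -0.   -1.22 -1.67]
M [[0.0, -0.303, 0.953], [0.0, 0.953, 0.303], [-1.0, 0.0, 0.0]]
shift/0.4 [-0.0069 -0.0023  0.0001] dist 3.0 turn deg 0.0 -180.0 norm 0.0003 -1.9997
wrist 3256 arm top z 230.120665785487
```

Call:
arm_command(translation=[[0, 0, 0], [0, 0, 0], [0, 0, 0], [0, 0, 0], [0, 0, 0]], delta_rot=[[-0.08, 0, 0], [-0.17, 0, 0], [-0.26, 0, 0], [-0.35, 0, 0], [-0.44, 0, 0]])

```text
t: 7.78
eef_pos: [637.6, 68.6, 207.9]
eef_rot: [-0.34, 0.62, 0.34, 0.62]
force: [4.9, 0.7, -7.9]
grip_width: 0.153
```

Call:
arm_command(translation=[[0, 0, 0], [0, 0, 0], [0, 0, 0], [0, 0, 0], [0, 0, 0]], delta_rot=[[-0.09, 0, 0], [-0.18, 0, 0], [-0.27, 0, 0], [-0.36, 0, 0], [-0.4, 0, 0]])

```text
t: 8.4
eef_pos: [637.9, 68.6, 208.0]
eef_rot: [0.515, -0.485, -0.514, -0.485]
force: [5.1, 0.7, -7.8]
grip_width: 0.149
```

```bash
python3 -c "
from h import *
plan([637.7,68,211],-ex)
from rig import arm;print(arm.read_state()['moment'])"
```

```text
t 8.4 pos [637.9  68.6 208. ] F [ 5.1  0.7 -7.8] grip 0.15 q [ 0.41  0.3  -0.05  0.   -1.22 -0.35]
M [[0.001, -0.998, -0.059], [-0.0, -0.059, 0.998], [-1.0, -0.001, -0.0]]
shift/0.4 [-0.0075  0.0006 -0.0015] dist 3.0 turn deg 75.8 -104.2 norm 0.8423 -1.1577
[ 0.03229625 -2.03951482 -0.03626314]
```

Call:
arm_command(translation=[[0.01, 0, 0], [0.02, 0, 0], [0.03, 0, 0], [0.035, 0, 0], [0.035, 0, 0]], delta_rot=[[0, 0, 0], [0, 0, 0], [0, 0, 0], [0, 0, 0], [0, 0, 0]])

```text
t: 9.02
eef_pos: [638.0, 68.6, 195.1]
eef_rot: [0.514, -0.485, -0.513, -0.486]
force: [3.8, -0.7, 1.4]
grip_width: 0.147
```

```bash
python3 -c "
from h import *
plan([637.7,68,211],-ex)
from rig import arm;print(arm.read_state()['moment'])"
```

```text
t 9.025 pos [638.   68.6 195.1] F [ 3.8 -0.7  1.4] grip 0.15 q [ 0.41  0.3  -0.07  0.   -1.2  -0.36]
M [[0.002, -0.998, -0.056], [-0.0, -0.056, 0.998], [-1.0, -0.002, -0.0]]
shift/0.4 [-0.0396  0.0007 -0.0015] dist 16.0 turn deg 75.6 -104.4 norm 0.84 -1.16
[-0.22134663 -1.43923596 -0.04213742]
```

Call:
arm_command(translation=[[0, 0, 0], [0, 0, 0], [0, 0, 0], [0, 0, 0]], delta_rot=[[0, 0, 0], [0, 0, 0], [0, 0, 0], [0, 0, 0]], jaw=-0.1)

```text
t: 9.52
eef_pos: [637.1, 68.8, 194.1]
eef_rot: [-0.514, 0.486, 0.514, 0.486]
force: [1.0, 0.6, 0.3]
grip_width: 0.548
```

Call:
arm_command(translation=[[-0.06, 0, 0], [-0.13, 0, 0], [-0.2, 0, 0], [-0.27, 0, 0], [-0.3, 0, 0]], delta_rot=[[0, 0, 0], [0, 0, 0], [0, 0, 0], [0, 0, 0], [0, 0, 0]])

```text
t: 10.15
eef_pos: [637.7, 68.9, 315.9]
eef_rot: [0.514, -0.485, -0.514, -0.486]
force: [0.5, -0.1, -0.7]
grip_width: 0.549
```

```bash
python3 - <<'E'
from h import *
from rig import arm
c=arm.camera("wrist");cv2.imwrite("pics/w4.png",c["image"][:,:,::-1]);P=cloud(c);z=P[...,2];d=c["depth"]>0
D=np.hypot(P[...,0]-637.6,P[...,1]-68)
for nm,lo,hi,r in(("handle",245,262,40),("arm",210,226,130)):
    k,l,s,_=cv2.connectedComponentsWithStats((d&(z>lo)&(z<hi)&(D<r)).astype(np.uint8))
    for i in range(1,k):
        if s[i,4]>150: q=P[l==i];print(nm,s[i],cv2.minAreaRect(q[:,:2].astype(np.float32)),np.median(q[:,2]))
plan([*w(-230,-3),330],ey)
E
```

```text
handle [ 308  173   18   61 1042] ((638.84619140625, 67.7110595703125), (13.967233657836914, 49.41803741455078), 3.516526937484741) 252.9225833031709
arm [ 309   69   17  102 1640] ((642.0645141601562, 5.074127197265625), (13.577676773071289, 82.1585693359375), 2.8209099769592285) 217.09695629281316
arm [408 239  37  42 838] ((527.0701293945312, 130.24415588378906), (33.39405822753906, 36.43861770629883), 13.43262004852295) 218.68994384668034
t 10.2 pos [637.9  68.9 316.6] F [ 1.3 -0.1  1.2] grip 0.55 q [ 0.41  0.25  0.13  0.   -1.45 -0.36]
M [[0.003, -0.998, -0.056], [0.001, -0.056, 0.998], [-1.0, -0.003, 0.0]]
shift/0.4 [-0.0343  0.3695  0.5491] dist 265.0 turn deg 165.6 -14.4 norm 1.8404 -0.1596
```

View pics/w4.png

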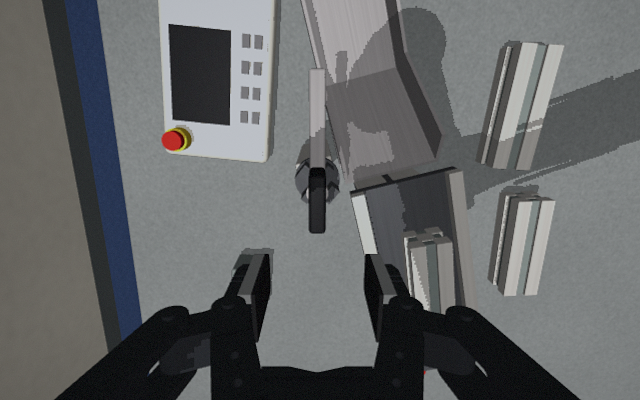

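```bash
python3 -c "
from h import *
plan([*w(-205,-5),290],-ey)"
```

```text
t 10.2 pos [637.9  68.9 316.6] F [ 1.3 -0.1  1.2] grip 0.55 q [ 0.41  0.25  0.13  0.   -1.45 -0.36]
M [[0.003, -0.998, -0.056], [0.001, -0.056, 0.998], [-1.0, -0.003, 0.0]]
shift/0.4 [0.0657 0.3592 0.4873] dist 244.0 turn deg -14.4 165.6 norm -0.1596 1.8404
```

Call:
arm_command(translation=[[0, 0.07, 0.1], [0, 0.14, 0.2], [0.02, 0.22, 0.3], [0.05, 0.29, 0.4], [0.065, 0.36, 0.487]], delta_rot=[[-0.03, 0, 0], [-0.06, 0, 0], [-0.1, 0, 0], [-0.13, 0, 0], [-0.16, 0, 0]], jaw=1)

```text
t: 10.82
eef_pos: [480.6, 256.0, 286.2]
eef_rot: [-0.571, 0.418, 0.571, 0.416]
force: [0.2, 0.3, 0.5]
grip_width: -0.001
```

Call:
arm_command(translation=[[0, 0, 0], [0, 0, 0], [0, 0, 0], [0, 0, 0]], delta_rot=[[0, 0.1, 0], [0, 0.2, 0], [0, 0.28, 0], [0, 0.28, 0]])

```text
t: 11.32
eef_pos: [481.2, 256.0, 285.1]
eef_rot: [0.683, -0.499, -0.432, -0.313]
force: [0.5, -0.7, -0.6]
grip_width: 0.002
```

```bash
python3 - <<'E'
from h import *
from rig import arm
plan([*w(-205,-5),156],-ey)
s=arm.read_state();M=R.from_quat(s["eef_rot"]).as_matrix();print("tip st",st((s["eef_pos"]-41*M[:,0])[:2]),(s["eef_pos"]-41*M[:,0])[2])
c=arm.camera("scene");cv2.imwrite("pics/s5.png",cv2.resize(c["image"][50:300,150:450,::-1],None,fx=2,fy=2))
P=cloud(c);S=(P[...,:2]-O)@np.stack([ex,ey],1)
m=(c["depth"]>0)&(abs(S[...,0]-st(s["eef_pos"])[0])<60)&(abs(S[...,1]+5)<50)&(P[...,2]>225)
q=P[m];q=q[q[:,2].argsort()][:200:20];print(np.c_[[st(p) for p in q],q[:,2]].round())
E
```

```text
t 11.325 pos [481.2 256.  285.1] F [ 0.5 -0.7 -0.6] grip 0.0 q [ 1.09  0.21 -0.2   0.31 -1.49 -0.85]
M [[0.128, -0.952, -0.278], [-0.411, -0.306, 0.859], [-0.903, 0.005, -0.43]]
shift/0.4 [ 0.2927 -0.0066  0.1359] dist 129.0 turn deg 0.3 -179.7 norm 0.0035 -1.9965
tip st [-223.93671855   -6.93154257] 322.1111151240574
[[-231.   -2.  313.]
 [-230.    7.  329.]
 [-231.    5.  334.]
 [-235.    5.  340.]
 [-231.    4.  362.]
 [-238.    8.  369.]
 [-239.    8.  376.]
 [-246.   10.  382.]
 [-243.   41.  387.]
 [-243.    8.  393.]]
```

View pics/s5.png

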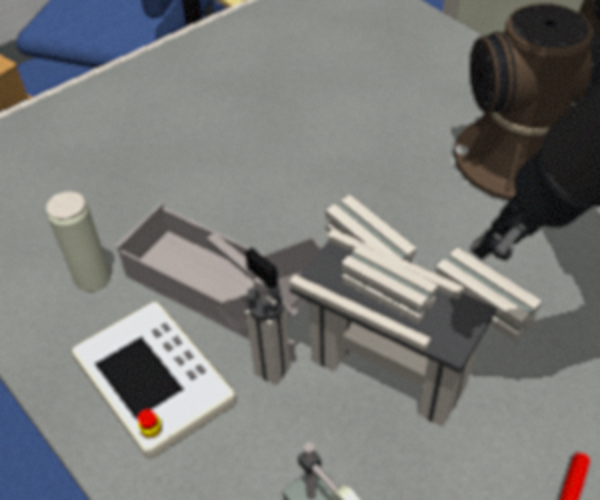

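Call:
arm_command(translation=[[0.06, 0, 0.03], [0.12, 0, 0.06], [0.18, -0.003, 0.09], [0.24, -0.006, 0.112], [0.284, -0.006, 0.132]], delta_rot=[[0, 0, 0], [0, 0, 0], [0, 0, 0], [0, 0, 0], [0, 0, 0]])

```text
t: 12.0
eef_pos: [485.0, 254.3, 162.0]
eef_rot: [0.681, -0.499, -0.433, -0.317]
force: [-0.0, -0.2, -0.5]
grip_width: 0.002
```

```bash
python3 - <<'E'
from h import *
from rig import arm
plan([*w(-105,-5),160],-ey)
s=arm.read_state();M=R.from_quat(s["eef_rot"]).as_matrix();print("tip st",st((s["eef_pos"]-41*M[:,0])[:2]),(s["eef_pos"]-41*M[:,0])[2])
c=arm.camera("scene");
P=cloud(c);S=(P[...,:2]-O)@np.stack([ex,ey],1)
m=(c["depth"]>0)&(S[...,0]<-185)&(S[...,0]>-250)&(abs(S[...,1]+5)<25)&(P[...,2]>186)
q=P[m];q=q[q[:,2].argsort()][:200:15];print(np.c_[[st(p) for p in q],q[:,2]].round())
E
```

```text
t 12.0 pos [485.  254.3 162. ] F [-0.  -0.2 -0.5] grip 0.0 q [ 1.08  0.29 -0.38  0.33 -1.23 -0.93]
M [[0.128, -0.954, -0.273], [-0.405, -0.301, 0.864], [-0.906, 0.0, -0.424]]
shift/0.4 [ 0.1089  0.0024 -0.221 ] dist 99.0 turn deg -0.1 179.9 norm -0.0007 1.9993
tip st [-220.93168142   -3.88826749] 199.07967103890908
[[-214.    3.  198.]
 [-233.   10.  207.]
 [-220.    1.  212.]
 [-221.   -4.  223.]
 [-234.   12.  241.]
 [-235.   11.  249.]
 [-232.    9.  260.]
 [-236.    4.  269.]
 [-242.   13.  275.]
 [-250.   17.  285.]
 [-246.   13.  296.]
 [-247.   13.  331.]
 [-248.    3.  341.]]
```

Call:
arm_command(translation=[[0.022, 0, -0.044], [0.044, 0, -0.088], [0.066, 0, -0.132], [0.088, 0, -0.177], [0.109, 0, -0.221]], delta_rot=[[0, 0, 0], [0, 0, 0], [0, 0, 0], [0, 0, 0], [0, 0, 0]])

```text
t: 12.68
eef_pos: [515.4, 160.4, 161.5]
eef_rot: [0.682, -0.498, -0.432, -0.317]
force: [-0.5, 4.7, 2.8]
grip_width: 0.0
```

```bash
cat >> h.py <<'E'
def off():
    from rig import arm
    for n in("top","scene"):
        c=arm.camera(n);P=cloud(c);S=(P[...,:2]-O)@np.stack([ex,ey],1);g=c["image"].astype(int).sum(2)/3
        m=(c["depth"]>0)&(abs(S[...,1])<41)&(S[...,0]>-200)&(S[...,0]<60)&(P[...,2]>200)&(P[...,2]<240)&(g>110)
        if m.sum()>20: r=cv2.minAreaRect(S[m].astype(np.float32));print(n,m.sum(),np.round(r[0],1),np.round(r[1],1),round(r[2],1),P[m][:,2].mean().round(1))
    return c
E
python3 -c "
from h import *
plan([*w(-45,-4),160],-ey);off()"
```

```text
t 12.675 pos [515.4 160.4 161.5] F [-0.5  4.7  2.8] grip 0.0 q [ 0.93  0.24 -0.49  0.39 -1.15 -0.84]
M [[0.13, -0.953, -0.274], [-0.405, -0.303, 0.863], [-0.905, -0.001, -0.425]]
shift/0.4 [ 0.0671  0.0019 -0.1338] dist 60.0 turn deg 0.0 -180.0 norm 0.0001 -1.9999
top 770 [-51.    1.8] [119.9  40.4] 0.9 219.1
scene 595 [-49.2   3.5] [121.1  43.9] 0.8 217.9
```

Call:
arm_command(translation=[[0.018, 0, -0.036], [0.036, 0, -0.072], [0.054, 0, -0.108], [0.067, 0.001, -0.134], [0.067, 0.001, -0.134]], delta_rot=[[0, 0, 0], [0, 0, 0], [0, 0, 0], [0, 0, 0], [0, 0, 0]])

```text
t: 13.4
eef_pos: [532.1, 102.6, 159.3]
eef_rot: [0.681, -0.499, -0.432, -0.316]
force: [0.3, 0.3, 0.3]
grip_width: 0.0
```

```bash
python3 -c "
from h import *
plan([*w(10,-2),162],-ey);c=off();cv2.imwrite('pics/s6.png',cv2.resize(c['image'][100:260,180:400,::-1],None,fx=3,fy=3))"
```

```text
t 13.4 pos [532.1 102.6 159.3] F [0.3 0.3 0.3] grip 0.0 q [ 0.83  0.21 -0.53  0.43 -1.1  -0.78]
M [[0.127, -0.954, -0.273], [-0.407, -0.301, 0.862], [-0.905, 0.001, -0.426]]
shift/0.4 [ 0.0522 -0.0074 -0.1265] dist 55.0 turn deg -0.0 180.0 norm -0.0003 1.9997
top 496 [3.1 4. ] [90.8 41.2] 7.7 220.3
scene 250 [4.2 4.1] [53.4 46.1] 1.5 224.4
```

View pics/s6.png

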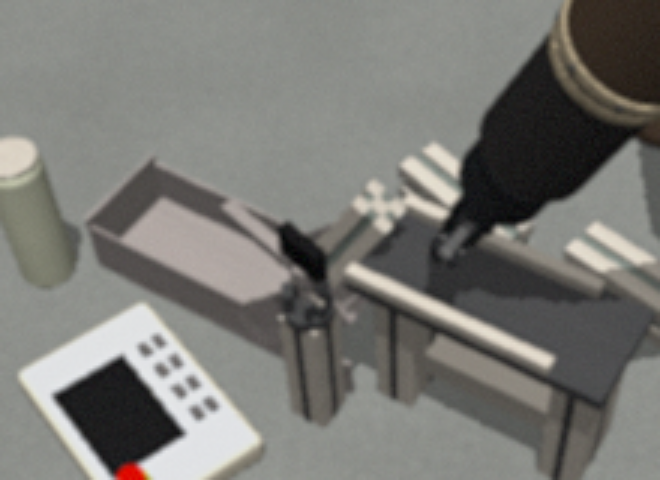

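Call:
arm_command(translation=[[-0.05, 0, -0.025], [-0.044, 0, -0.055], [-0.03, 0, -0.09], [-0.016, 0, -0.122], [-0.003, -0.004, -0.153]], delta_rot=[[0, 0, 0], [0, 0, 0], [0, 0, 0], [0, 0, 0], [0, 0, 0]])

```text
t: 14.12
eef_pos: [550.7, 51.0, 186.3]
eef_rot: [0.681, -0.499, -0.433, -0.316]
force: [0.5, 0.0, 0.3]
grip_width: 0.004
```

```bash
python3 -c "
from h import *
plan([*w(10,-2),190],-ey);c=off();cv2.imwrite('pics/s7.png',cv2.resize(c['image'][100:260,180:400,::-1],None,fx=3,fy=3))"
```

```text
t 14.125 pos [550.7  51.  186.3] F [0.5 0.  0.3] grip 0.0 q [ 0.73  0.18 -0.52  0.45 -1.11 -0.68]
M [[0.128, -0.953, -0.274], [-0.406, -0.302, 0.862], [-0.905, 0.001, -0.426]]
shift/0.4 [-0.0085 -0.002  -0.0037] dist 4.0 turn deg 0.0 -180.0 norm 0.0003 -1.9997
```

View pics/s7.png

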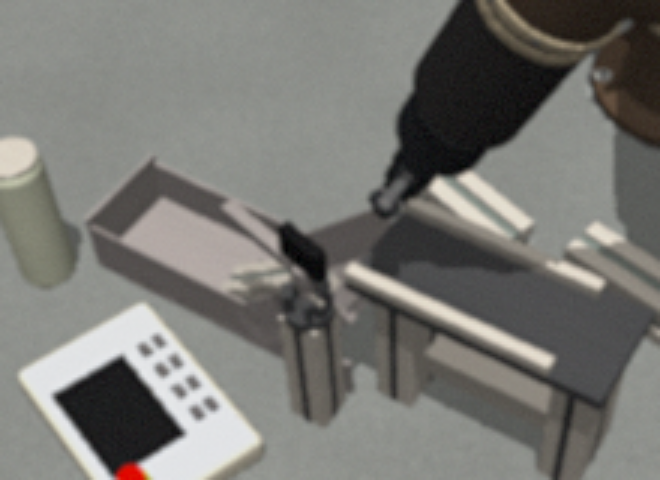

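Call:
arm_command(translation=[[-0.08, 0, 0], [-0.16, 0, 0], [-0.24, 0, 0], [-0.28, 0, 0], [-0.28, 0, 0]], delta_rot=[[0, 0, 0], [0, 0, 0], [0, 0, 0], [0, 0, 0], [0, 0, 0]])

```text
t: 14.85
eef_pos: [536.5, 98.4, 288.3]
eef_rot: [0.682, -0.498, -0.433, -0.317]
force: [-1.0, 0.0, -0.2]
grip_width: -0.001
```

Call:
arm_command(translation=[[0, 0, 0], [0, 0, 0], [0, 0, 0], [0, 0, 0], [0, 0, 0]], delta_rot=[[0, 0, 0], [0, 0, 0], [0, 0, 0], [0, 0, 0], [0, 0, 0]])

```text
t: 15.48
eef_pos: [536.3, 97.8, 288.0]
eef_rot: [0.681, -0.499, -0.432, -0.316]
force: [-0.2, -0.3, -0.5]
grip_width: -0.002
```

```bash
python3 - <<'E'
from h import *
from rig import arm
for k in range(4):
    n=("top","scene")[k%2];c=arm.camera(n);P=cloud(c);S=(P[...,:2]-O)@np.stack([ex,ey],1);g=c["image"].astype(int).sum(2)/3;z=P[...,2];d=c["depth"]>0
    m=d&(abs(S[...,1])<50)&(S[...,0]>30)&(S[...,0]<322)&(z>35)&(z<180)&(g>60)
    m&=(z>150-S[...,0])
    r=cv2.minAreaRect(S[m].astype(np.float32));print(n,m.sum(),np.round(r[0],1),np.round(r[1],1),round(r[2],1),"z",np.percentile(z[m],[2,50,98]).round(1))
    D=np.hypot(S[...,0]-20,S[...,1]-85);h=d&(D<28)&(z>245)&(z<265)
    if h.sum(): r=cv2.minAreaRect(S[h].astype(np.float32));print(" handle z",np.median(z[h]).round(1),np.round(r[1],1),round(r[2],1))
    if k==0: a=c["image"][60:270,230:500,::-1]
cv2.imwrite("pics/t8.png",cv2.resize(a,None,fx=2.6,fy=2.6))
print(arm.read_state()["force"])
E
```

```text
top 509 [113.7  17. ] [112.1  39.8] 7.1 z [ 46.1  83.5 110.4]
 handle z 253.1 [12.9 48.6] 73.3
scene 253 [176.   -3.2] [292.8  96.7] 1.0 z [41.9 65.7 98.7]
 handle z 252.0 [15.6 49.3] 77.0
top 514 [113.1  17. ] [112.1  40.1] 7.0 z [ 46.7  83.3 109.8]
 handle z 253.3 [13.2 48.7] 74.3
scene 265 [176.4  -1.1] [291.4  98.6] 0.2 z [ 39.5  65.3 117.4]
 handle z 252.0 [15.4 51. ] 76.8
[0.02523762 0.83754236 0.69867246]
```

View pics/t8.png

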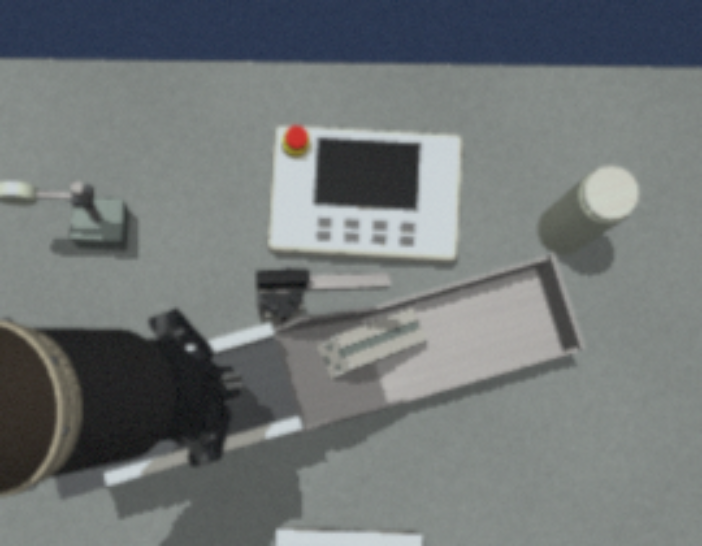

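```bash
python3 -c "
from rig import arm
print(arm.job_done())"
```

```text
the job is handed in; nothing more can be done
None
```

The gate is parked open and the offcut is lying in the chute. I handed the job in at about 15.7 s on the robot's clock; no verdict is reported.

- **Gate:** I pulled the handle up 27 mm, turned it about 76° anticlockwise and lowered it into the rest notch before letting go. In the last images its top is at about 253 mm. That is roughly 13 mm of lift, turned 73–77° (about 1.3 rad).
- **Offcut:** I pushed it along the lane with shut, tilted fingers until it tipped over the edge and slid down. It now lies across the foot of the slide and the start of the tray, centred at about x = 113 mm, y = 17 mm in the station frame. The middle of its visible surface is about 83 mm high. Its position changed by less than 1 mm between the two last top images, taken about 0.1 s apart.
- **Surroundings:** Force readings were within noise at the end, with the gripper well clear. The pendant, dial stand and can look unmoved in the last top image. The screwdriver is outside that crop, so I last saw it in an earlier scene view. I judged all four by eye and measured no displacements.

**Disagreements:**
- **Fingertip offset:** The fingertips sit about 41 mm behind the reported TCP, according to both the wrist and scene cameras. My first grip closed on air above the handle because of this, and I corrected for it afterwards.
- **Last scene-camera measurement:** My final offcut measurement from the scene camera failed, because the mask also picked up the chute walls. The resting position above comes from the top camera only.

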